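# Set the treatment dial one click up and confirm

### The arm

A 7-joint arm with a two-finger parallel gripper is mounted at the origin on the work surface. World frame = base frame: x ahead of the robot, y to its left, z up, the work surface at z = 0. Lengths are in m, angles in rad, forces in N, time in s.
With the tool pointing down it reaches from about 0.425 to 0.825 m from the base axis. Payload 3.6 kg.
Tool frame: the origin (TCP) lies where the fingers leave the gripper's body, on its centre line; the fingertips stand 73 mm ahead of it and the grasp point (between the pads) lies 54 mm ahead of it; x points along the fingers, y is the direction in which the jaws open and shut, and the axes are right-handed (so a half turn about x gives the same grasp; the last joint's range is limited). The gripper opens to 85 mm and grips with 20 to 120 N. Pads are 22 mm wide; open, the fingers measure 114 mm over their backs; the gripper's body (76 mm by 85 mm) begins 54 mm behind the grasp point. The pads swing forward as they close: fully open they stand 13 mm farther back than shut.
Start: joints at [-1.188, 0.615, -0.013, 1.423, 0.008, 1.103, -0.04], TCP at [0.258, 0.596, 0.304] pointing down, gripper open.
Joint ranges: [-3.12, 3.12], [-0.3, 2.06], [-1.34, 1.32], [0.26, 2.42], [-1.36, 4.5], [0.01, 1.98], [-2.84, 2.84]. Speed limits (rad/s): [2.79, 2.79, 3.14, 3.14, 3.14, 3.14, 3.14].

### API

Orientations are given as a unit quaternion [x, y, z, w].
In Python, from station import arm, snapshot, camera_info, ticket gives the robot as it stands. Calls block until the motion is done:
- arm.movep(position, orientation): joint-space move of the TCP to a pose.
- arm.line_to(position, velocity=0.15, ori=None): straight line of the TCP; ori=None keeps the orientation; velocity is the mean speed in m/s.
- arm.move_j(angles): joint-space move.
- arm.move_gripper(opening, effort=None): opening from 0.0 (shut) to 1.0 (fully open); effort is the grip in N (None keeps the last); returns when the fingers have stopped.
- arm.pause(seconds).
- arm.ik(position, orientation): joint angles nearest the present ones, or None.
- snapshot(name): name is "scene" or "top" or "wrist"; returns the picture (384x512x3 uint8, blue, green, red); there is no depth.
- camera_info(name): a dict with "fx", "fy", "cx", "cy" (pixels), "R" (3x3) and "t" (3): a world point X has camera coordinates R X + t; the wrist camera has in their place "T_tool_cam" (4x4, takes a point from camera to tool coordinates, whose origin is the TCP and whose axes are the tool frame's). Camera axes: x right, y down, z forward; pixel columns grow to the right and rows downward; lengths in m; the calibration is good to about 2 mm. A picture is of the moment at which its call begins: read the wrist's pose just before it. camera_info takes no time and is no camera call.
A pose or a line that the arm cannot do raises arm.MotionError and nothing moves.
- ticket.finish_job(): hands the job in, once; it reports no verdict.
Readings, each from a call of its own:
- arm.read_time(): time.
- arm.read_joint_positions(): joint angles.
- arm.read_dq(): joint speeds.
- arm.read_effort(): joint torques, N m.
- arm.read_tool_pos(): TCP position.
- arm.read_eef_rot(): TCP orientation.
- arm.read_ft_force(): force on the tool from outside, world axes, zero at the start.
- arm.read_wrist_torque(): the same for the moment, N m.
- arm.read_opening(): opening from 0.0 (shut) to 1.0 (fully open).
Only numpy, scipy, OpenCV 4.12 (cv2) and the standard library are available. Lean on these libraries where they do the work, as an engineer would, in place of code of your own. Each camera call takes 0.05 s, during which the arm holds its last target.

### The job

Turn the console's knurled dial clockwise by fingertip friction, one click and no further, so that its pointer settles at the green dot; then press the green button fully down to confirm and let it come back. Touch only: grip or lift nothing, leave the red button alone and the jars, bottles and tools where they stand.

Things in the scene. Friction and masses are not known exactly. Their poses are not given: they have to be found in the camera images.
- console: White console fixed on the table, 240 (x) x 420 (y) mm, flat deck 60 mm above the table. Origin: centre of its underside; x points away from its user (and from the robot, within 0.3 rad), y left. The dial is on the right of the deck, two push buttons nearer the user, a flat screen (top 73 mm above the table) on the left.
- dial_top (a point): Centre of the flat top of the dark knurled dial: 96 mm wide disc, 26 mm tall, upright axis, top 90 mm above the table. Too wide to grip; a fingertip pressed on its top (8 to 10 N) or rubbed along its rim turns it by friction. White pointer line on top; around it, 64 mm from the axis, a dot on the deck marks each of four clicks: three black, one green.
- dial (a joint): Dial angle in rad, growing clockwise from above. Clicks (sprung notches) at -0.7, 0, 0.7 (green dot) and 1.4; it starts at 0, within 0.12. It resists with up to 0.05 N m until half-way from 0 to 0.7, then is drawn into the notch and stays; likewise beyond. The pointer stands 0.35 - reading (rad, counterclockwise) from the console's x axis.
- green_button_top (a point): Centre of the top of the green round push button (28 mm wide) in its housing on the console's deck, 82 mm nearer the user than the console's origin. The two buttons stand 90 mm apart, green left or right.
- green_button (a joint): Travel of the green button in m: 0 out, 0.006 fully down (about 5 N); it springs back.
- red_button_top (a point): Centre of the top of the red round push button, same make as the green one.
- red_button (a joint): Travel of the red button in m: 0 out, 0.006 fully down.
- cream_jar: White cream jar with a gold lid, 46 mm wide, 42 mm tall, standing on the console's deck. Origin at the middle of its underside.
- lacquer: Small purple bottle with a black cap, 28 mm wide, 55 mm tall, standing on the console's deck. Origin at the middle of its underside.
- spray: White spray bottle, 44 mm wide, 140 mm tall, on the table. Origin at the middle of its underside.
- serum: Amber bottle, 36 mm wide, 90 mm tall, on the table. Origin at the middle of its underside.
- brush_cup: Gold cup of make-up brushes, 72 mm wide, 165 mm tall overall, on the table. Origin at the middle of its underside.
- handpiece: Grey and white treatment handpiece in its rest, about 190 x 50 mm, 78 mm tall, on the table. Origin at the middle of its underside.
- spatula: Spatula, 160 mm long, lying on the table. Origin at its middle, underside.
Things that resemble listed ones, but are neither listed nor needed, are in the scene too. What is shaped like the handpiece but pink is not meant. Of the things that look like the serum, take the one that is farthest from the robot's base at the start.

How it is judged:
On the way, in this order (a step that is already met when the one before it is completed fails the run):
1. the dial has clicked into the green dot's notch and rests there (value of joint dial between 0.6 and 0.8 rad and velocity of joint dial between -0.15 and 0.15 rad/s), for 0.2 s.
2. the green button is pressed down with the dial at the green dot (value of joint dial between 0.6 and 0.8 rad and value of joint green_button above 0.0045 m), for 0.05 s.
At the end, for the whole second after the job is handed in: The dial rests in the green dot's notch (0.7 rad, within 0.1), the green button has been pressed (4.5 of its 6 mm or more) and is out again, the red button is out, and the seven loose things stand upright within 25 mm of where they were (value of joint dial between 0.6 and 0.8 rad and value of joint each of green_button, red_button below 0.0015 m and distance of each of cream_jar, lacquer, spray, serum, brush_cup, handpiece, spatula from where it was at the start of the episode below 0.025 m and angle between each of cream_jar, lacquer, spray, serum, brush_cup, handpiece's own z axis and vertical below 0.3 rad); the robot touches nothing.
It fails at once if the dial is turned past the green dot (beyond 1.0 rad) (value of joint dial above 1 rad).
It fails at once if the dial is turned the wrong way (beyond -0.35 rad) (value of joint dial below -0.35 rad).
It fails at once if the green button is pressed before the dial has left its old click (value of joint green_button above 0.004 m and value of joint dial below 0.5 rad).
It fails at once if the red button is pressed (more than 3 mm) (value of joint red_button above 0.003 m).
It fails at once if a jar, bottle, cup, handpiece or spatula is lifted, carried or knocked away (more than 30 mm) (distance of any of cream_jar, lacquer, spray, serum, brush_cup, handpiece, spatula from where it was at the start of the episode above 0.03 m).
It also fails if it takes over 48 s, if anything falls off the work surface, if the arm or the gripper's body presses on something with over 40 N, if the wrist force passes 120 N, or if a joint passes its speed limit or range.

## Working session

There is one attempt and no reset: what is moved stays moved. The work goes in short steps, each a Python script; the robot and the scene stay as the last script left them, time stands still between calls to the robot, and variables do not carry over. Pictures are saved under pics/ and viewed, and the job is handed in when it is done.

```bash
mkdir -p pics; ls; python3 - <<'E'
from station import arm, snapshot, camera_info
import cv2
for n in ["scene","top","wrist"]:
    im=snapshot(n); cv2.imwrite(f"pics/{n}0.png",im)
    print(n,camera_info(n))
print(arm.read_time(),arm.read_eef_rot(),arm.read_tool_pos(),arm.read_ft_force())
E
```

```text
pics
scene {'fx': 465.83752107111246, 'fy': 465.83752107111246, 'cx': 265.1321210548838, 'cy': 185.21016461278933, 'R': array([[ 0.33262648,  0.9430244 , -0.00803797],
       [ 0.76985629, -0.27644918, -0.5752366 ],
       [-0.54468423,  0.18515084, -0.81794758]]), 't': array([-0.12636051, -0.32137371,  2.05345722])}
top {'fx': 417.1826429273789, 'fy': 417.1826429273789, 'cx': 260.2122936907897, 'cy': 189.00763169971793, 'R': array([[-0.01045604, -0.99988331, -0.01113753],
       [-0.98965127,  0.01194184, -0.14299565],
       [ 0.14311197,  0.0095271 , -0.98966065]]), 't': array([-0.00462666,  0.46177171,  1.27356279])}
wrist {'fx': 345.0476317828697, 'fy': 345.0476317828697, 'cx': 253.2595563065662, 'cy': 195.01783837223536, 'T_tool_cam': array([[-7.48796267e-04, -3.09471532e-01,  9.50908413e-01,
        -6.90196393e-02],
       [ 9.99999466e-01,  4.45844350e-04,  9.32552482e-04,
        -2.12915336e-05],
       [-7.12555589e-04,  9.50908603e-01,  3.09471033e-01,
        -8.02323582e-02],
       [ 0.00000000e+00,  0.00000000e+00,  0.00000000e+00,
         1.00000000e+00]])}
0.15 [ 0.14278513  0.69254245 -0.14419702  0.69224604] [0.25817209 0.59602921 0.30297823] [0.97120182 0.54876703 0.06661084]
```

View pics/top0.png

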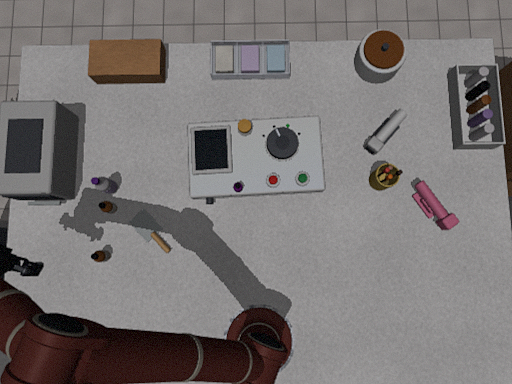

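View pics/scene0.png

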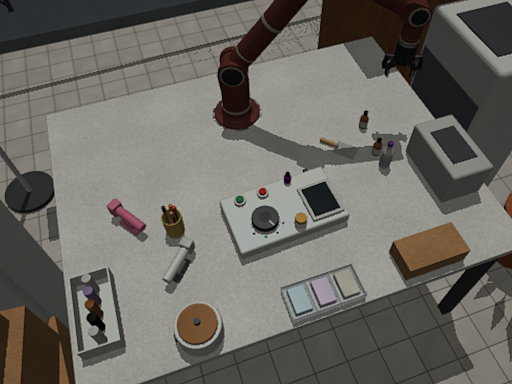

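The top view shows the console at columns 188–324, rows 117–196. The dial is near (282,142), red button (273,180), green button (302,178), cream jar (245,126) and lacquer (238,187). Next I'll take a close crop.

```bash
python3 - <<'E'
import cv2
im=cv2.imread("pics/top0.png")
c=im[105:205,180:335]
cv2.imwrite("pics/topc.png",cv2.resize(c,None,fx=5,fy=5,interpolation=cv2.INTER_CUBIC))
im=cv2.imread("pics/scene0.png")
c=im[165:255,210:355]
cv2.imwrite("pics/scenec.png",cv2.resize(c,None,fx=5,fy=5,interpolation=cv2.INTER_CUBIC))
E
```

```text
(no output)
```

View pics/topc.png

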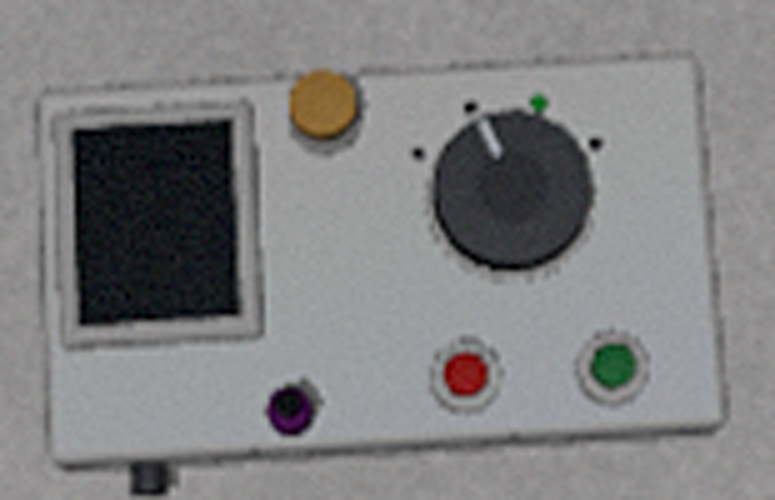

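View pics/scenec.png

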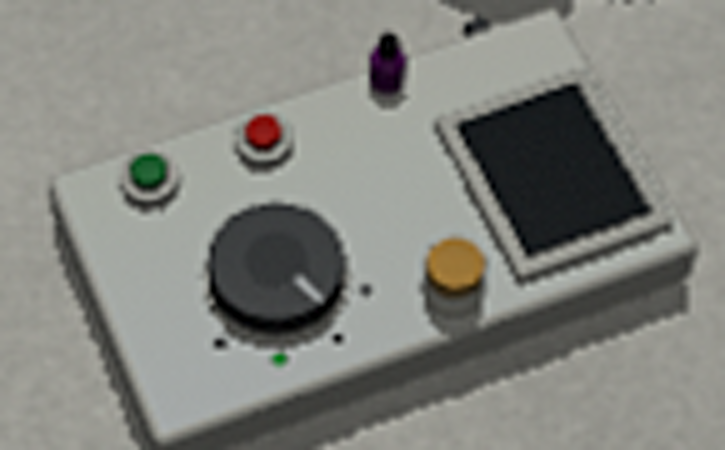

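```bash
cat > h.py <<'E'
import numpy as np, cv2
from station import arm, snapshot, camera_info, ticket
from scipy.spatial.transform import Rotation as Rn
def ray(ci,uv):
    d=np.array([(uv[0]-ci['cx'])/ci['fx'],(uv[1]-ci['cy'])/ci['fy'],1.])
    return -ci['R'].T@ci['t'], ci['R'].T@d
def onz(ci,uv,z):
    o,d=ray(ci,uv); return o+d*(z-o[2])/d[2]
def wcam(pos,q):
    ci=dict(camera_info('wrist')); T=np.eye(4); T[:3,:3]=Rn.from_quat(q).as_matrix(); T[:3,3]=pos
    M=np.linalg.inv(T@ci['T_tool_cam']); ci['R']=M[:3,:3]; ci['t']=M[:3,3]; return ci
def down(yaw): # tool y axis at world angle yaw
    x=np.array([0,0,-1.]); y=np.array([np.cos(yaw),np.sin(yaw),0]); return Rn.from_matrix(np.c_[x,y,np.cross(x,y)]).as_quat()
def proj(ci,X):
    c=ci['R']@np.asarray(X)+ci['t']; return np.array([c[0]/c[2]*ci['fx']+ci['cx'],c[1]/c[2]*ci['fy']+ci['cy']])
E
python3 - <<'E'
from h import *
t=camera_info('top');s=camera_info('scene')
f=lambda c,o:(c[0]/5+o[0]-.4,c[1]/5+o[1]-.4)
print('dial',onz(t,f((513,189),(180,105)),.09),onz(s,f((277,260),(210,165)),.09))
for n,a,b in [('green',(614,366),(149,169)),('red',(466,375),(264,131))]:
  for z in(.07,.075,.08): print(n,onz(t,f(a,(180,105)),z),onz(s,f(b,(210,165)),z))
print('corner',[onz(t,f(c,(180,105)),.06) for c in [(40,93),(695,58),(718,425),(58,460)]])
print('jar',onz(t,f((324,103),(180,105)),.102),'lac',onz(t,f((291,403),(180,105)),.115))
p=onz(t,f((513,189),(180,105)),.09)
print(Rn.from_quat(arm.read_eef_rot()).as_matrix())
for k in range(-6,7):
  y=k*np.pi/6
  print(round(y,2),arm.ik([p[0]-.05,p[1],.33],down(y)))
E
```

```text
dial [ 0.59590382 -0.07875322  0.09      ] [ 0.60029274 -0.07746783  0.09      ]
green [ 0.48936217 -0.13927111  0.07      ] [ 0.48370017 -0.13604164  0.07      ]
green [ 0.4885078 -0.1388055  0.075    ] [ 0.48694595 -0.13679262  0.075     ]
green [ 0.48765344 -0.13833988  0.08      ] [ 0.49019172 -0.1375436   0.08      ]
red [ 0.48490779 -0.04889914  0.07      ] [ 0.48029681 -0.04555567  0.07      ]
red [ 0.48407115 -0.04879318  0.075     ] [ 0.48355454 -0.04662443  0.075     ]
red [ 0.48323452 -0.04868722  0.08      ] [ 0.48681227 -0.04769319  0.08      ]
corner [array([0.66967436, 0.21610096, 0.06      ]), array([ 0.68668556, -0.19592419,  0.06      ]), array([ 0.45365026, -0.20289404,  0.06      ]), array([0.43685137, 0.20167669, 0.06      ])]
jar [0.64789822 0.03543941 0.102     ] lac [0.46195982 0.05515397 0.115     ]
[[-8.15658764e-04  3.97409163e-01  9.17641156e-01]
 [-1.87010539e-03  9.17639251e-01 -3.97410000e-01]
 [-9.99997919e-01 -2.04023662e-03 -5.28347893e-06]]
-3.14 [-0.54691494  0.66058434  1.13553542  1.69477767 -0.63724205  1.20854871
 -2.39336611]
-2.62 [-0.5469149
[... 390 characters left out ...]
6857542  1.68716359 -0.28971299  1.05866142
 -0.12891365]
0.0 [-0.19243801  0.46238681  0.44989763  1.68496184 -0.22607722  1.04600023
  0.33026618]
0.52 [-0.13749399  0.45219833  0.36380633  1.68327209 -0.18134011  1.03941707
  0.8087126 ]
1.05 [-0.083086    0.444662    0.28021085  1.68157055 -0.13880658  1.03486776
  1.28950819]
1.57 [-0.02383664  0.4390055   0.19050314  1.67969208 -0.09391448  1.03182544
  1.76808043]
2.09 [ 0.05080671  0.43530479  0.0787223   1.67729846 -0.03867975  1.03050435
  2.23651243]
2.62 [ 0.17742181  0.4371687  -0.10992234  1.6732073   0.05406703  1.03417682
  2.66809851]
3.14 [-0.54691494  0.66058434  1.13553542  1.69477767 -0.63724205  1.20854871
 -2.39336611]
```

```bash
python3 - <<'E'
from h import *
arm.move_gripper(0.0)
arm.movep([0.53,-0.09,.33],down(1.61))
arm.pause(.3)
p,q=arm.read_tool_pos(),arm.read_eef_rot()
im=snapshot('wrist'); cv2.imwrite('pics/w1.png',im)
np.savez('w1.npz',p=p,q=q)
print(p,q,arm.read_time(),arm.read_ft_force(),arm.read_joint_positions(),arm.read_opening())
E
```

```text
[ 0.53007377 -0.08967727  0.32994387] [-0.01403373  0.7069993   0.01408346  0.70693472] 3.875 [-0.02931177 -0.86195077 -0.17045742] [-0.01919608  0.41823197  0.21427529  1.7176094  -0.10175066  1.01665082
  1.84122789] 0.003882642791909509
```

View pics/w1.png

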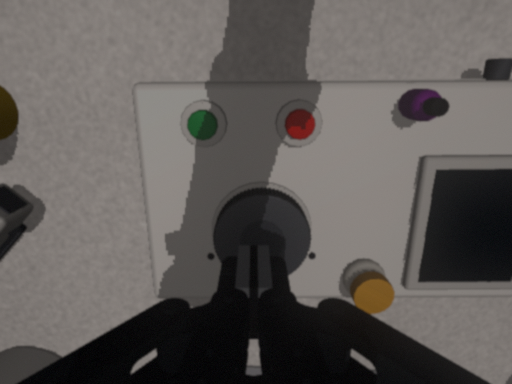

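Wrist view, which is turned 180°: green button (203,125), red (300,124), dial about (262,234) with the fingers over its far part, cream jar (373,292), lacquer (430,105). I'll refine these positions.

```bash
python3 - <<'E'
from h import *
d=np.load('w1.npz'); ci=wcam(d['p'],d['q']); im=cv2.imread('pics/w1.png')
hsv=cv2.cvtColor(im,cv2.COLOR_BGR2HSV)
def cen(m):
    n,l,st,c=cv2.connectedComponentsWithStats(m); i=1+np.argmax(st[1:,4]); return c[i],st[i]
g=im.astype(int)
for nm,m in [('green',g[...,1]-g[...,2]>20),('red',g[...,2]-g[...,1]>60)]:
    m=m.astype(np.uint8); m[180:]=0
    c,s=cen(m); print(nm,c,s,[onz(ci,c,z).round(4) for z in(.07,.075,.08)])
for c in [(0.596,-.0787,.09),(.600,-.0775,.09),(.596,-.0787,.064)]: print(proj(ci,c))
v=im.copy()
for a in np.linspace(0,2*np.pi,60):
    u=proj(ci,np.array([.597,-.078,.09])+.048*np.array([np.cos(a),np.sin(a),0])); cv2.circle(v,tuple(int(x*8) for x in u),8,(0,255,255),-1,shift=3)
v=cv2.convertScaleAbs(v[80:310,130:400],alpha=2.2)
cv2.imwrite('pics/w1c.png',cv2.resize(v,None,fx=2.5,fy=2.5,interpolation=cv2.INTER_CUBIC))
E
```

```text
green [201.01337793 124.34782609] [188 111  28  28 598] [array([ 0.4892, -0.1398,  0.07  ]), array([ 0.4886, -0.1391,  0.075 ]), array([ 0.488 , -0.1384,  0.08  ])]
red [301.97468354 129.33227848] [288 116  27  23 316] [array([ 0.49  , -0.0446,  0.07  ]), array([ 0.4894, -0.0453,  0.075 ]), array([ 0.4888, -0.0461,  0.08  ])]
[261.06032137 239.35379356]
[262.08289697 243.08916612]
[260.51114031 228.70585892]
```

View pics/w1c.png

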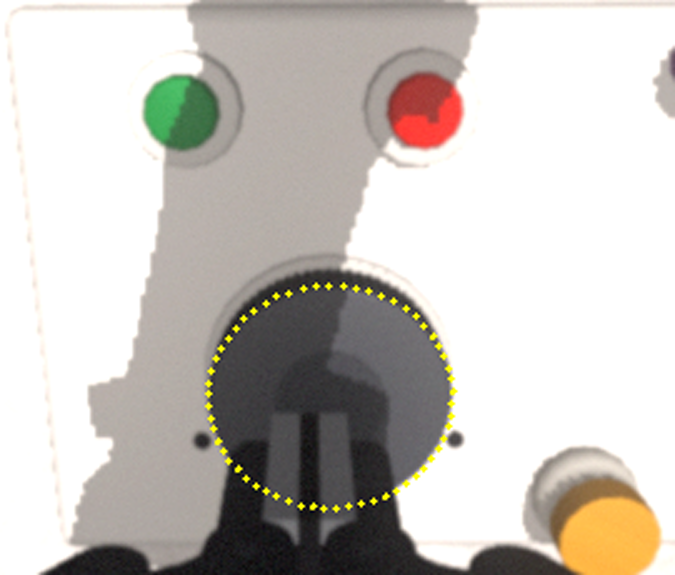

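```bash
cat >> h.py <<'E'
C=np.array([.597,-.078]); G=np.array([.4885,-.1388]); Q=down(1.61)
def fz(n=4):
    v=[]
    for _ in range(n): v.append(arm.read_ft_force()); arm.pause(.01)
    return np.mean(v,0)
E
python3 - <<'E'
from h import *
t=camera_info('top')
f=lambda c,o:(c[0]/5+o[0]-.4,c[1]/5+o[1]-.4)
a=onz(t,f((481,120),(180,105)),.09)[:2];b=onz(t,f((500,157),(180,105)),.09)[:2]
print('pointer ang',np.arctan2(*(a-b)[::-1]),np.arctan2(*(a-C)[::-1]),np.arctan2(*(b-C)[::-1]))
r=.033
def pt(a,z): return [C[0]-r*np.cos(a),C[1]-r*np.sin(a),z]
arm.line_to(pt(.3,.19),velocity=.2,ori=Q)
arm.pause(.2); b0=fz(8); print('base',b0,arm.read_time())
z=.168; arm.line_to(pt(.3,z),velocity=.1)
for i in range(16):
    F=fz(3)-b0; print(round(z,4),arm.read_tool_pos()[2].round(4),F.round(2))
    if F[2]>7: break
    z-=.001 if F[2]<2 else .0004
    arm.line_to(pt(.3,z),velocity=.02)
np.save('st.npy',[z,*b0]); print(arm.read_time())
E
```

```text
pointer ang 0.4461926458612048 0.4011731063115427 0.34332595456265497
base [-0.04125151  0.01105994  0.05897406] 5.0167
0.168 0.1679 [ 0.21 -0.49 -0.22]
0.167 0.1674 [ 0.12 -0.02  0.18]
0.166 0.166 [ 0.11 -0.13  0.25]
0.165 0.1649 [ 0.23 -0.57  0.2 ]
0.164 0.1639 [-0.24  0.24  0.56]
0.163 0.1629 [0.26 0.45 0.21]
0.162 0.1627 [-1.21  0.26  5.66]
0.1616 0.1627 [-1.87  0.07  7.8 ]
7.3333
```

```bash
python3 - <<'E'
from h import *
st=np.load('st.npy'); z=st[0]; b0=st[1:]; r=.033
def pt(a,z): return [C[0]-r*np.cos(a),C[1]-r*np.sin(a),z]
F=fz(3)-b0; print(F)
for a in np.arange(.25,-.281,-.05):
    e=8.7-F[2]
    z-=np.clip(e*.00012,-.0003,.0003)
    arm.line_to(pt(a,z),velocity=.02)
    F=fz(3)-b0; print(round(a,2),round(z,5),F.round(2))
    if F[2]>14: break
im=snapshot('top'); cv2.imwrite('pics/t2.png',im)
cv2.imwrite('pics/t2c.png',cv2.resize(im[105:205,180:335],None,fx=5,fy=5,interpolation=cv2.INTER_CUBIC))
np.save('st.npy',[z,*b0]); print(arm.read_time())
E
```

```text
[-2.04624892  0.26847178  7.36035696]
0.25 0.16144 [-1.74 -0.47  7.52]
0.2 0.1613 [-1.06 -1.17  8.18]
0.15 0.16124 [-1.19 -0.93  7.8 ]
0.1 0.16113 [-0.95 -1.39  7.76]
0.05 0.16102 [-1.66 -1.8   8.66]
0.0 0.16101 [-1.06 -1.51  8.56]
-0.05 0.16099 [-0.71 -1.76  8.22]
-0.1 0.16094 [-0.11 -1.    8.68]
-0.15 0.16093 [-1.11 -1.09  8.68]
-0.2 0.16093 [-0.37  0.1   8.81]
-0.25 0.16094 [-0.35  0.24  8.18]
10.4333
```

View pics/t2c.png

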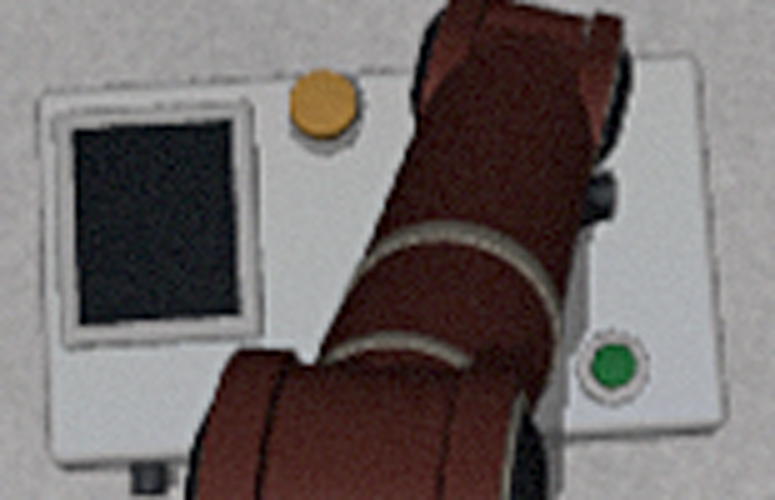

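The top view shows the arm hiding the dial. The tangential force rose to 1.8 N and then reversed, which fits crossing the half-way point. I'll go a little further, lift, and look.

```bash
python3 - <<'E'
from h import *
st=np.load('st.npy'); z=st[0]; b0=st[1:]; r=.033
def pt(a,z): return [C[0]-r*np.cos(a),C[1]-r*np.sin(a),z]
for a in (-.3,-.35):
    arm.line_to(pt(a,z),velocity=.02); F=fz(3)-b0; print(a,F.round(2))
arm.line_to(pt(-.35,.172),velocity=.05)
arm.line_to([G[0]-.01,G[1]-.0,.26],velocity=.25)
arm.pause(.1)
p,q=arm.read_tool_pos(),arm.read_eef_rot()
im=snapshot('scene'); cv2.imwrite('pics/s3.png',im); cv2.imwrite('pics/s3c.png',cv2.resize(im[165:255,210:355],None,fx=5,fy=5,interpolation=cv2.INTER_CUBIC))
im=snapshot('wrist'); cv2.imwrite('pics/w3.png',im); np.savez('w3.npz',p=p,q=q)
print(arm.read_time())
E
```

```text
-0.3 [0.22 0.33 7.73]
-0.35 [0.04 0.42 8.01]
12.2833
```

View pics/s3c.png

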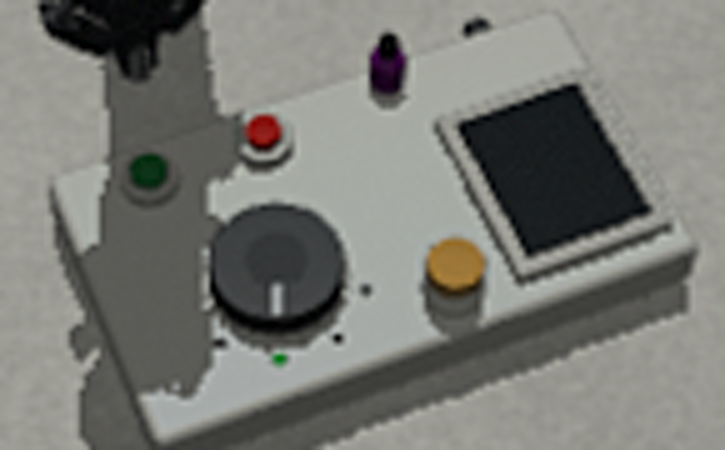

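View pics/w3.png

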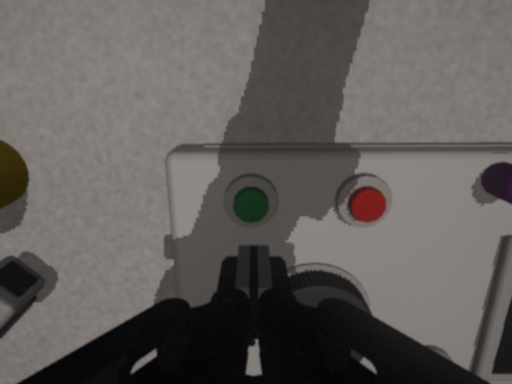

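In the scene view the pointer ends at (277,315) in the crop and points straight at the green dot (280,358), so the dial is in its notch. In the wrist view the green button is at (251,204). Now I'll press it.

```bash
python3 - <<'E'
from h import *
d=np.load('w3.npz'); ci=wcam(d['p'],d['q']); g=onz(ci,(251,204),.077); print('green',g)
G=(G+g[:2])/2; print(G)
arm.line_to([*G,.175],velocity=.15); arm.pause(.1); b0=fz(6)
z=.156; arm.line_to([*G,z],velocity=.1)
for i in range(25):
    F=fz(2)-b0; print(round(z,4),arm.read_tool_pos()[2].round(4),F.round(2))
    if F[2]>11: break
    z-=.001; arm.line_to([*G,z],velocity=.03)
arm.pause(.2); print(fz(2)-b0)
arm.line_to([*G,.2],velocity=.08)
arm.movep([.40,.25,.32],Q); arm.pause(.3)
for n in('top','scene'):
    im=snapshot(n); cv2.imwrite(f'pics/{n}4.png',im)
im=cv2.imread('pics/top4.png'); cv2.imwrite('pics/t4c.png',cv2.resize(im[105:205,180:335],None,fx=5,fy=5,interpolation=cv2.INTER_CUBIC))
print(arm.read_time())
E
```

```text
green [ 0.48775993 -0.13765419  0.077     ]
[ 0.48812996 -0.13822709]
0.156 0.1561 [-0.63 -0.31  0.83]
0.155 0.1553 [-0.01 -0.59  0.  ]
0.154 0.1542 [ 0.09 -0.33  1.45]
0.153 0.1531 [-0.26  0.11  1.71]
0.152 0.1521 [0.19 0.61 2.54]
0.151 0.1511 [0.46 0.43 3.09]
0.15 0.1501 [0.68 0.32 3.97]
0.149 0.1491 [ 0.81 -0.44  4.56]
0.148 0.1486 [0.25 0.23 8.79]
0.147 0.1485 [-1.7   0.68 15.04]
[-1.18817778  0.70707489 15.18828567]
18.875
```

View pics/t4c.png

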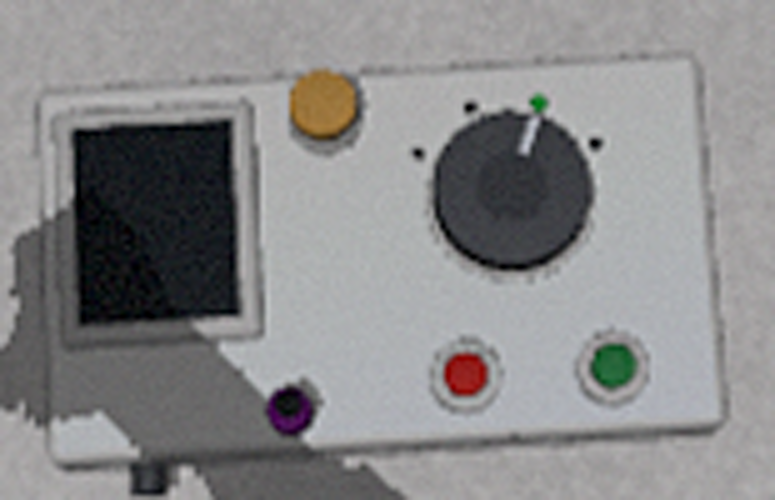

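View pics/scene4.png

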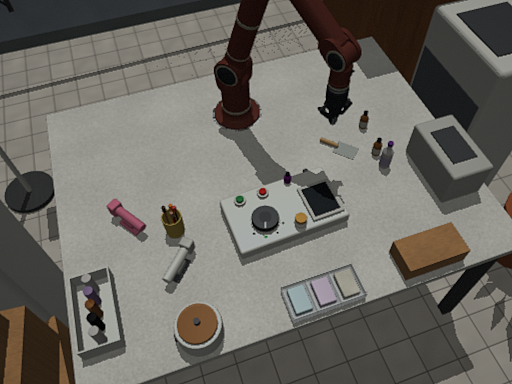

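The top view shows the pointer at (527,135), aimed at the green dot (539,103). The green button is at (614,366) and looks the same as before. The jar, lacquer and bottles have not moved, and the arm is clear at z 0.32. I'll hand it in.

```bash
python3 - <<'E'
from h import *
print(fz(4)); print(ticket.finish_job())
E
```

```text
[ 0.01596028 -0.01559245 -0.75326037]
the job is handed in; nothing more can be done
None
```

The dial is one click clockwise at the green dot, the green button has been pressed and released, and the job is handed in at about 19 s of the 48 s allowed.

- **Dial:** I pressed the shut fingertips on the dial's top with about 8 N and dragged them clockwise through 0.65 rad. The sideways force rose to 1.8 N, then dropped and reversed as the notch took over. After lifting, both the scene and top pictures showed the pointer at the green dot.
- **Green button:** I pressed it straight down about 6 mm until it hit its stop. The force rose steadily to about 4.6 N at the end of the travel and reached 15 N on the stop. I then backed off; in the last pictures it looks out again, though a height difference of a millimetre or two would not show there.
- **Everything else:** I never touched the red button. The jar, bottles and tools look unmoved in the last pictures, the arm stands clear, and the force reading is near zero.

No check failed or disagreed. The dial angle and button travel come from pictures, arm position and force, because neither joint can be read directly.

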